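# Sort the waxed bowl blanks into their colour bays

### The job

Sort the three bowl blanks on the turner's bench by their wax colour: slide each one along the bench, without lifting it, into the bay whose painted backstop has its colour, until the whole blank is inside the bay. A small egg cup stands on one of the red blanks: it must ride along standing on that blank, untouched by the robot. Leave the bowl and the figure where they are.

Things in the scene. Friction and masses are not known exactly. Their poses are not given: they have to be found in the camera images.
- red_blank_a: Round bowl blank, a flat disc 80 mm in diameter and 40 mm thick, red wax all over with a bare pale-wood circle in the middle of its top, about 0.16 kg, lying flat on the bench. Origin: centre of its underside; z up. The egg cup stands on it.
- red_blank_b: Round bowl blank, a flat disc 80 mm in diameter and 40 mm thick, red wax all over with a bare pale-wood circle in the middle of its top, about 0.16 kg, lying flat on the bench. Origin: centre of its underside; z up.
- blue_blank: Round bowl blank, a flat disc 80 mm in diameter and 40 mm thick, blue wax all over with a bare pale-wood circle in the middle of its top, about 0.16 kg, lying flat on the bench. Origin: centre of its underside; z up.
- egg_cup: Dark-wood turned egg cup, 38 mm tall, foot 38 mm and rim 42 mm in diameter, 0.03 kg, standing loose on red_blank_a (its rim is 78 mm above the bench). Origin: centre of its underside; z up.
- left_bay: Fixed plywood bay on the robot's left (+y side), open towards the blanks. Two side walls along its y, 12 mm thick, 40 mm high, 360 mm clear between them; the back is closed by a coloured backstop; no floor or sill. The side walls' front ends lie 130 mm from the origin, 110 mm before the backstop's face. Origin: on the bench, under the backstop's centre; x away from the robot, y left.
- right_bay: Fixed plywood bay on the robot's right (-y side), open towards the blanks. Two side walls along its y, 12 mm thick, 40 mm high, 360 mm clear between them; the back is closed by a coloured backstop; no floor or sill. The side walls' front ends lie 130 mm from the origin, 110 mm before the backstop's face. Origin: on the bench, under the backstop's centre; x away from the robot, y left.
- red_backstop: Fixed red painted beam, 350 mm long (along its x, which points away from the robot), 40 mm thick (along its y), 50 mm high, that forms the back of one of the two bays (which one varies) and gives that bay its colour. Origin: centre of its underside; both bays and backstops share one yaw, up to 0.25 rad either way.
- blue_backstop: Fixed blue painted beam, 350 mm long (along its x, which points away from the robot), 40 mm thick (along its y), 50 mm high, that forms the back of one of the two bays (which one varies) and gives that bay its colour. Origin: centre of its underside; both bays and backstops share one yaw, up to 0.25 rad either way.
- bowl: Bystander: finished pale-wood bowl, 130 mm across the rim, 55 mm high, beyond the blanks. Origin: centre of its underside.
- figure: Bystander: slim turned red-brown figure, 52 mm wide at the foot, 134 mm tall, standing beyond the blanks. Origin: centre of its underside.

How it is judged:
By the outcome, as a careful person would: the job done as asked, in the order asked, and still so for the second after the job is handed in, with the robot touching nothing.
It also fails if it takes over 59 s, if anything falls off the work surface, if the arm or the gripper's body presses on something with over 40 N, if the wrist force passes 120 N, or if a joint passes its speed limit or range.

### The arm

A 6-joint arm with a two-finger parallel gripper is mounted at the origin on the work surface. World frame = base frame: x ahead of the robot, y to its left, z up, the work surface at z = 0. Lengths are in m, angles in rad, forces in N, time in s.
With the tool pointing down it reaches from about 0.225 to 0.875 m from the base axis. Payload 3.4 kg.
Tool frame: the origin (TCP) lies at the very end of the fingers, on their centre line; the grasp point (between the pads) lies 19 mm behind it; z points along the fingers, y is the line along which they close (so a half turn about z gives the same grasp; the last joint's range is limited). The gripper opens to 85 mm and grips with 20 to 120 N. Pads are 22 mm wide; open, the fingers measure 114 mm over their backs; the gripper's body (76 mm by 85 mm) begins 54 mm behind the grasp point. The pads swing forward as they close: fully open they stand 13 mm farther back than shut.
Start: joints at [-1.467, 0.276, 1.505, -0, 1.361, -0.121], TCP at [0.128, -0.561, 0.231] pointing down, gripper open.
Joint ranges: [-2.89, 2.89], [-0.75, 2.08], [0.22, 2.7], [-1.18, 4.32], [0.11, 2.71], [-2.7, 2.7]. Speed limits (rad/s): [2.57, 2.57, 3.14, 3.14, 3.14, 3.14].

### API

Orientations are given as a unit quaternion [w, x, y, z].
In Python, from rig import get_state, optics, sign_off gives the robot as it stands.
- The arm moves only by the tool send_rows, never from a script. Its argument "increments" is a list of rows, each an object with "gripper": the gripper's target within -1 to 1 (shut at 1, half-way at 0, fully open at -1); "linear": the shift along the world's x, y, z in m, a list of three; "delta_rot": the turn, a rotation vector about the world's x, y, z in rad, a list of three. In form: [{"gripper": gripper, "linear": [dx, dy, dz], "delta_rot": [rx, ry, rz]}, ...]. A call has 1 to 8 rows; each row is the pose to reach, as a shift and turn from the pose commanded when the call began; what a row does not reach only later rows make up. A row lasts 1/10 s, in which the tool goes at most 50 mm and 8.59 degrees, less where a joint would pass 70% of its speed; a pose out of reach is approached as far as the arm can. A call with a gripper value outside its range is refused whole. The fingers move at their own pace and stop on an object; "newtons" is the grip in N (left out, the last holds). Time passes only in rows, so rows that repeat a pose let the fingers close. It gives the time, the measured TCP pose, the force, the opening and the grip force at its end, in the units of the state.
- get_state(): the state, without advancing time (a new reading comes with each control period).
- optics.get_image(name): name is "side" or "top"; returns a dict with "pixels" (420x560x3 uint8, blue, green, red), "K" (3x3 intrinsics, pixels), "rvec" (rotation vector, rad) and "tvec" (3), from world to camera coordinates, as OpenCV has them. Camera axes: x right, y down, z forward; pixel columns grow to the right and rows downward; lengths in m; the calibration is good to about 2 mm. A picture is of the moment at which its call begins. There is no depth.
- sign_off(): hands the job in; it is judged then, once.
The state is a dict: "clock": time; "qpos": joint angles; "qd": joint speeds; "effort": joint torques, N m; "position": TCP position; "ee_rot": TCP orientation; "contact_force": force on the tool from outside, world axes, zero at the start; "moment": the same for the moment, N m; "width": finger opening in m; "gripper_force": force on a finger pad.
Only numpy, scipy, OpenCV 4.12 (cv2) and the standard library are available. Lean on these libraries where they do the work, as an engineer would, in place of code of your own. Each camera call takes 0.05 s, during which the arm holds its last target. There are 200 camera calls.

## Working session

There is one attempt and no reset: what is moved stays moved. The work goes in short steps, Python scripts to look and compute and a tool call to move; the robot and the scene stay as the last step left them, time stands still between calls to the robot, and variables do not carry over. Pictures are saved under pics/ and viewed, at most 10 in all, crops included, and the job is handed in when it is done.

Besides the shell and the picture viewer there is one more tool, called after ">>>" as name(argument=value, ...), one argument or row to a line, values as JSON. send_rows: Moves the arm, as the interface text tells. Its arguments: {"type":"object","properties":{"increments":{"type":"array"},"newtons":{"type":"number"}},"required":["increments"]}

```bash
mkdir -p pics
cat > h.py <<'E'
import numpy as np, cv2
from rig import get_state, optics, sign_off
def cam(n):
    d=optics.get_image(n); return d['pixels'].copy(), np.array(d['K'],float), cv2.Rodrigues(np.array(d['rvec'],float))[0], np.array(d['tvec'],float).ravel()
def ray(c,uv,z):
    _,K,R,t=c; C=-R.T@t; d=R.T@np.linalg.inv(K)@np.array([uv[0],uv[1],1.]); return C+d*(z-C[2])/d[2]
def proj(c,p):
    _,K,R,t=c; q=K@(R@np.array(p,float)+t); return q[:2]/q[2]
E
python3 - <<'E'
from h import *
for n in('top','side'):
    c=cam(n); cv2.imwrite(f'pics/{n}0.png',c[0]); print(n,-c[2].T@c[3])
s=get_state(); print(s)
E
```

```text
top [ 0.50939715 -0.02415276  0.97942927]
side [0.53897066 0.84269396 0.64569681]
{'clock': 0.1, 'qpos': array([-1.46699141e+00,  2.76523333e-01,  1.50599155e+00, -7.31461785e-06,
        1.36070770e+00, -1.21003151e-01]), 'qd': array([ 0.00063513, -0.00154984, -0.0038723 , -0.00078066, -0.00089199,
        0.00155998]), 'effort': array([ 1.01558358e-03, -4.17699873e+01, -2.46404099e+01, -2.00535028e-04,
        5.80925698e-03, -4.44445931e-06]), 'position': array([ 0.1281203 , -0.560066  ,  0.23053699]), 'ee_rot': array([-8.14964929e-04,  9.93688900e-01,  1.12168207e-01,  3.43175009e-06]), 'contact_force': array([-0.03549323,  0.6496624 , -0.80654401]), 'moment': array([ 0.00657921,  0.00056269, -0.02578141]), 'gripper_force': 0.0, 'width': 0.08526385460347134}
```

View pics/top0.png

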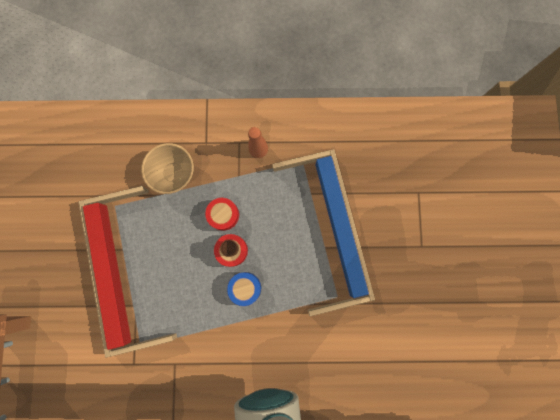

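View pics/side0.png

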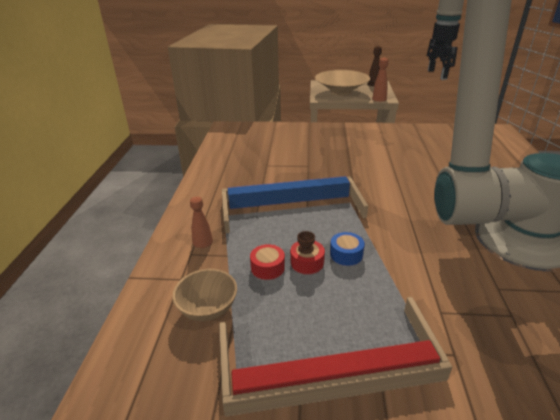

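Top view: up is +x and left is +y. The red bay is on the left (backstop about (107,277)) and the blue bay on the right (about (342,228)). Blanks: red_b (222,214), red_a with the cup (231,250), blue (244,289). Bowl at (167,170), figure at (257,142). The side view agrees.

```bash
cat >> h.py <<'E'
def blobs(c,col,zmask=None):
    h=cv2.cvtColor(c[0],cv2.COLOR_BGR2HSV)
    if col=='red': m=(((h[...,0]<6)|(h[...,0]>174))&(h[...,1]>200)&(h[...,2]>110))
    else: m=((h[...,0]>100)&(h[...,0]<125)&(h[...,1]>170)&(h[...,2]>60))
    m=cv2.morphologyEx(m.astype('uint8')*255,cv2.MORPH_OPEN,np.ones((2,2)))
    cs,_=cv2.findContours(m,cv2.RETR_EXTERNAL,cv2.CHAIN_APPROX_NONE)
    return [k for k in cs if cv2.contourArea(k)>150]
def report(c):
    for col in('red','blue'):
        for k in blobs(c,col):
            k=cv2.convexHull(k); (u,v),r=cv2.minEnclosingCircle(k)
            if r<30:
                P=np.array([ray(c,p,0.035)[:2] for p in k[:,0]],np.float32); e=cv2.fitEllipse(P)
                print(col,'disc px',(round(u),round(v)),'xy',np.round(e[0],3),'axes',np.round(e[1],3))
            else:
                P=np.array([ray(c,p,0.05)[:2] for p in k[:,0]],np.float32); e=cv2.minAreaRect(P)
                print(col,'beam',np.round(e[0],3),np.round(e[1],3),'ang',round(e[2],2),np.round(cv2.boxPoints(e),3).tolist())
E
python3 - <<'E'
from h import *
c=cam('top'); report(c)
# dark cup rim
h=cv2.cvtColor(c[0],cv2.COLOR_BGR2HSV); m=(h[...,2]<95).astype('uint8'); w=np.zeros_like(m); w[235:268,215:248]=1
ys,xs=np.nonzero(m&w); print('cup',len(xs),ray(c,(xs.mean(),ys.mean()),0.07))
for n,p,z in(('bowl',(168,169),.055),('fig top',(254,132),.134)): print(n,ray(c,p,z))
cv2.imwrite('pics/crop.png',cv2.resize(c[0][190:315,190:275],None,fx=6,fy=4.8,interpolation=cv2.INTER_CUBIC)[:600])
E
```

```text
blue disc px (245, 289) xy [0.447 0.078] axes [0.073 0.077]
cup 206 [0.54569972 0.11204862 0.07      ]
bowl [0.74165859 0.2668556  0.055     ]
fig top [0.80662194 0.04784472 0.134     ]
```

View pics/crop.png

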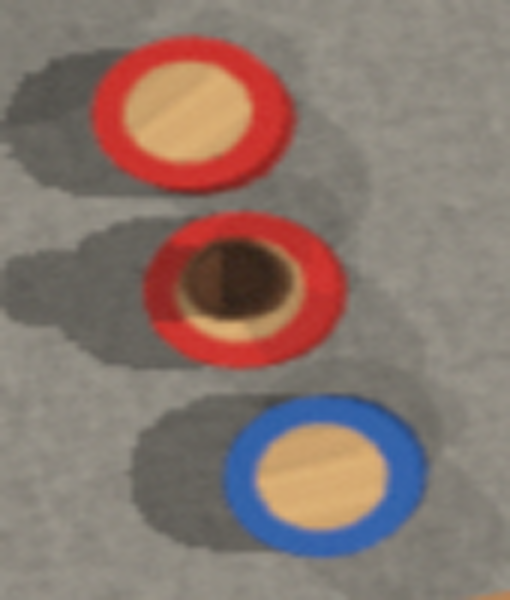

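The enlarged crop (6x across, 4.8x down) shows the discs separated by gaps of about 5–10 mm, with the cup roughly central on red_a. My red mask was too strict, so I'll loosen it.

```bash
sed -i 's/(h\[...,1\]>200)&(h\[...,2\]>110)/(h[...,1]>170)\&(h[...,2]>90)/; s/h\[...,1\]>170)&(h\[...,2\]>60/h[...,1]>130)\&(h[...,2]>50/' h.py
python3 - <<'E'
from h import *
c=cam('top'); report(c)
h=cv2.cvtColor(c[0],cv2.COLOR_BGR2HSV); print([h[y,x].tolist() for x,y in((240,214),(245,255),(105,277),(340,228),(95,220))])
E
```

```text
red disc px (231, 251) xy [0.539 0.112] axes [0.076 0.079]
red beam [0.488 0.405] [0.347 0.057] ang 13.16 [[0.31200000643730164, 0.3930000066757202], [0.32499998807907104, 0.33799999952316284], [0.6629999876022339, 0.4169999957084656], [0.6499999761581421, 0.47200000286102295]]
red disc px (223, 215) xy [0.629 0.134] axes [0.077 0.082]
blue disc px (244, 290) xy [0.447 0.078] axes [0.077 0.08 ]
blue beam [ 0.596 -0.158] [0.345 0.041] ang 13.13 [[0.4230000078678131, -0.1770000010728836], [0.43299999833106995, -0.21699999272823334], [0.7689999938011169, -0.1379999965429306], [0.7599999904632568, -0.0989999994635582]]
[[16, 34, 127], [1, 193, 173], [2, 200, 187], [107, 155, 143], [1, 197, 184]]
```

>>> send_rows(
  increments=[
    {"gripper": -0.18,"linear": [0.15,0.35,-0.05],"delta_rot": [0,0,0.78]},
    {"gripper": -0.18,"linear": [0.15,0.35,-0.05],"delta_rot": [0,0,0.78]},
    {"gripper": -0.18,"linear": [0.15,0.35,-0.05],"delta_rot": [0,0,0.78]},
    {"gripper": -0.18,"linear": [0.15,0.35,-0.05],"delta_rot": [0,0,0.78]},
    {"gripper": -0.18,"linear": [0.15,0.35,-0.05],"delta_rot": [0,0,0.78]},
    {"gripper": -0.18,"linear": [0.15,0.35,-0.05],"delta_rot": [0,0,0.78]},
    {"gripper": -0.18,"linear": [0.15,0.35,-0.05],"delta_rot": [0,0,0.78]},
    {"gripper": -0.18,"linear": [0.15,0.35,-0.05],"delta_rot": [0,0,0.78]},
  ],
)

```text
clock: 1.0
position: [0.278, -0.2073, 0.1809]
ee_rot: [-0.001, 0.876, 0.482, 0.0]
contact_force: [0.2, 0.7, 0.2]
width: 0.05
gripper_force: 0.0
```

>>> send_rows(
  increments=[
    {"gripper": -0.18,"linear": [0.154,0.35,-0.06],"delta_rot": [0,0,0.79]},
    {"gripper": -0.18,"linear": [0.154,0.35,-0.06],"delta_rot": [0,0,0.79]},
    {"gripper": -0.18,"linear": [0.154,0.35,-0.06],"delta_rot": [0,0,0.79]},
    {"gripper": -0.18,"linear": [0.154,0.35,-0.06],"delta_rot": [0,0,0.79]},
    {"gripper": -0.18,"linear": [0.154,0.35,-0.06],"delta_rot": [0,0,0.79]},
    {"gripper": -0.18,"linear": [0.154,0.35,-0.06],"delta_rot": [0,0,0.79]},
    {"gripper": -0.18,"linear": [0.154,0.35,-0.06],"delta_rot": [0,0,0.79]},
    {"gripper": -0.18,"linear": [0.154,0.35,-0.06],"delta_rot": [0,0,0.79]},
  ],
)

```text
clock: 1.8
position: [0.4329, 0.1423, 0.1209]
ee_rot: [0.0, 0.623, 0.782, 0.0]
contact_force: [0.3, -0.2, -0.7]
width: 0.0504
gripper_force: 0.0
```

Run:
```python
from h import *
s=get_state(); print(s['clock'],s['position'],s['ee_rot'],s['qpos'])
for n in('top','side'):
    c=cam(n); cv2.imwrite(f'pics/{n}1.png',c[0])
a=cv2.imread('pics/top1.png')[100:360,60:400]; b=cv2.imread('pics/side1.png')[140:400,180:480]
cv2.imwrite('pics/j1.png',np.hstack([a,b]))
```

```text
1.8 [0.43290525 0.14234996 0.12091585] [1.06895088e-04 6.22825576e-01 7.82360623e-01 3.80717193e-04] [ 1.64517931e-01  1.93130170e-01  1.92090790e+00  4.10500540e-04
  1.02684602e+00 -6.17923152e-02]
```

View pics/j1.png

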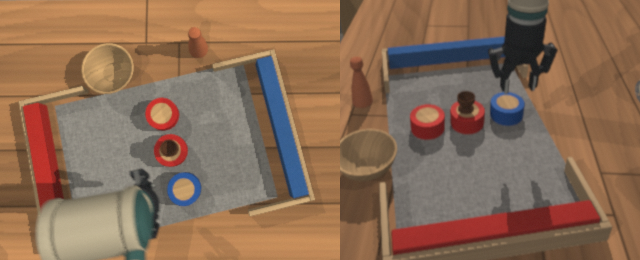

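The gripper (left half, around (145,195)) stands left of the blue blank (183,189), with its fingers in line with the bay and clear of the cup. I'll descend and push toward blue.

>>> send_rows(
  increments=[
    {"gripper": -0.18,"linear": [0,0,-0.05],"delta_rot": [0,0,0]},
    {"gripper": -0.18,"linear": [0,0,-0.09],"delta_rot": [0,0,0]},
    {"gripper": -0.18,"linear": [0,0,-0.107],"delta_rot": [0,0,0]},
    {"gripper": -0.18,"linear": [0,0,-0.107],"delta_rot": [0,0,0]},
    {"gripper": -0.18,"linear": [0.002,-0.01,-0.107],"delta_rot": [0,0,0]},
    {"gripper": -0.18,"linear": [0.0045,-0.02,-0.107],"delta_rot": [0,0,0]},
    {"gripper": -0.18,"linear": [0.007,-0.03,-0.107],"delta_rot": [0,0,0]},
    {"gripper": -0.18,"linear": [0.009,-0.04,-0.107],"delta_rot": [0,0,0]},
  ],
)

```text
clock: 2.7
position: [0.4423, 0.0985, 0.0154]
ee_rot: [0.001, 0.624, 0.781, 0.001]
contact_force: [0.3, 1.6, 1.9]
width: 0.0502
gripper_force: 1.2
```

>>> send_rows(
  increments=[
    {"gripper": -0.18,"linear": [0.0027,-0.0117,0],"delta_rot": [0,0,0]},
    {"gripper": -0.18,"linear": [0.0055,-0.0234,0],"delta_rot": [0,0,0]},
    {"gripper": -0.18,"linear": [0.0082,-0.035,0],"delta_rot": [0,0,0]},
    {"gripper": -0.18,"linear": [0.0109,-0.0468,0],"delta_rot": [0,0,0]},
    {"gripper": -0.18,"linear": [0.0136,-0.0584,0],"delta_rot": [0,0,0]},
    {"gripper": -0.18,"linear": [0.0163,-0.07,0],"delta_rot": [0,0,0]},
    {"gripper": -0.18,"linear": [0.019,-0.0818,0],"delta_rot": [0,0,0]},
    {"gripper": -0.18,"linear": [0.0218,-0.0935,0],"delta_rot": [0,0,0]},
  ],
)

```text
clock: 3.5
position: [0.463, 0.005, 0.0142]
ee_rot: [-0.0, 0.624, 0.782, -0.0]
contact_force: [-0.7, 1.4, 3.2]
width: 0.0504
gripper_force: 1.7
```

```bash
cat >> h.py <<'E'
def uv(p): return np.round([.974*p[0]+.227*p[1],-.227*p[0]+.974*p[1]],4)
E
python3 - <<'E'
from h import *
s=get_state(); print(s['position'],uv(s['position']),s['contact_force'])
c=cam('top'); report(c); cv2.imwrite('pics/top2.png',c[0])
E
```

```text
[0.46300239 0.00497642 0.01423676] [ 0.4521 -0.1003] [-0.68264652  1.39242204  3.16012087]
red disc px (231, 251) xy [0.54  0.112] axes [0.076 0.079]
red beam [0.488 0.405] [0.348 0.057] ang 13.16 [[0.31200000643730164, 0.3930000066757202], [0.32499998807907104, 0.33799999952316284], [0.6629999876022339, 0.4169999957084656], [0.6499999761581421, 0.47200000286102295]]
red disc px (223, 214) xy [0.629 0.134] axes [0.077 0.082]
blue beam [ 0.596 -0.158] [0.345 0.04 ] ang 13.21 [[0.42399999499320984, -0.17800000309944153], [0.43299999833106995, -0.21699999272823334], [0.7689999938011169, -0.1379999965429306], [0.7599999904632568, -0.0989999994635582]]
```

>>> send_rows(
  increments=[
    {"gripper": -0.18,"linear": [0.0027,-0.0117,0],"delta_rot": [0,0,0]},
    {"gripper": -0.18,"linear": [0.0055,-0.0234,0],"delta_rot": [0,0,0]},
    {"gripper": -0.18,"linear": [0.0082,-0.035,0],"delta_rot": [0,0,0]},
    {"gripper": -0.18,"linear": [0.0109,-0.0468,0],"delta_rot": [0,0,0]},
    {"gripper": -0.18,"linear": [0.0136,-0.0584,0],"delta_rot": [0,0,0]},
    {"gripper": -0.18,"linear": [0.0152,-0.065,0],"delta_rot": [0,0,0]},
    {"gripper": -0.18,"linear": [0.0163,-0.07,0],"delta_rot": [0,0,0]},
    {"gripper": -0.18,"linear": [0.017,-0.073,0],"delta_rot": [0,0,0]},
  ],
)

```text
clock: 4.35
position: [0.48, -0.0675, 0.0142]
ee_rot: [-0.0, 0.624, 0.782, 0.0]
contact_force: [-0.7, 1.0, -0.5]
width: 0.0506
gripper_force: 0.5
```

>>> send_rows(
  increments=[
    {"gripper": -0.18,"linear": [0,0,0],"delta_rot": [0,0,0]},
    {"gripper": -0.18,"linear": [-0.004,0.02,0],"delta_rot": [0,0,0]},
    {"gripper": -0.18,"linear": [-0.007,0.03,0.04],"delta_rot": [0,0,0]},
    {"gripper": -0.18,"linear": [-0.007,0.03,0.09],"delta_rot": [0,0,0]},
    {"gripper": -0.18,"linear": [-0.007,0.03,0.14],"delta_rot": [0,0,0]},
    {"gripper": -0.18,"linear": [0.01,0.05,0.18],"delta_rot": [0,0,0]},
  ],
)

```text
clock: 4.95
position: [0.4889, -0.0179, 0.1973]
ee_rot: [0.001, 0.624, 0.781, -0.0]
contact_force: [1.0, -0.1, -0.7]
width: 0.0502
gripper_force: 0.0
```

Run:
```python
from h import *
s=get_state(); print(s['position'],uv(s['position']),s['contact_force'])
c=cam('top'); report(c); cv2.imwrite('pics/top3.png',c[0])
d=cam('side'); cv2.imwrite('pics/j3.png',np.hstack([c[0][100:360,60:400],d[0][140:400,180:480]]))
```

```text
[ 0.48891099 -0.01792821  0.19733652] [ 0.4721 -0.1284] [ 1.0453919  -0.12649594 -0.74626264]
red beam [0.488 0.405] [0.347 0.057] ang 13.16 [[0.31200000643730164, 0.3930000066757202], [0.32499998807907104, 0.33799999952316284], [0.6629999876022339, 0.4169999957084656], [0.6499999761581421, 0.47200000286102295]]
red disc px (223, 214) xy [0.629 0.134] axes [0.076 0.082]
blue beam [ 0.596 -0.158] [0.345 0.04 ] ang 13.18 [[0.4230000078678131, -0.17800000309944153], [0.43299999833106995, -0.21699999272823334], [0.7689999938011169, -0.1379999965429306], [0.7599999904632568, -0.0989999994635582]]
```

View pics/j3.png

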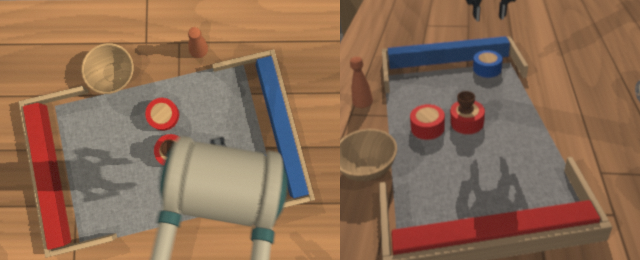

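Blue sits by the blue backstop (side half, (488,62)). Next is red_b, pushed from its right side toward +v.

>>> send_rows(
  increments=[
    {"gripper": -0.18,"linear": [0.04,0.02,0],"delta_rot": [0,0,0]},
    {"gripper": -0.18,"linear": [0.08,0.042,0],"delta_rot": [0,0,0]},
    {"gripper": -0.18,"linear": [0.12,0.065,0],"delta_rot": [0,0,0]},
    {"gripper": -0.18,"linear": [0.155,0.086,0],"delta_rot": [0,0,0]},
    {"gripper": -0.18,"linear": [0.155,0.086,-0.04],"delta_rot": [0,0,0]},
    {"gripper": -0.18,"linear": [0.155,0.086,-0.08],"delta_rot": [0,0,0]},
    {"gripper": -0.18,"linear": [0.155,0.086,-0.08],"delta_rot": [0,0,0]},
  ],
)

```text
clock: 5.75
position: [0.6397, 0.0692, 0.1073]
ee_rot: [-0.006, 0.623, 0.782, -0.005]
contact_force: [-1.5, 0.4, -1.0]
width: 0.0504
gripper_force: 0.0
```

Run:
```python
from h import *
s=get_state(); print(s['position'],uv(s['position']),s['contact_force'])
c=cam('top'); report(c); d=cam('side'); cv2.imwrite('pics/j4.png',np.hstack([c[0][100:360,60:400],d[0][140:400,180:480]]))
h=cv2.cvtColor(d[0],cv2.COLOR_BGR2HSV)
for k in blobs(d,'blue')+blobs(d,'red'): print('side',cv2.boundingRect(k))
```

```text
[0.63967616 0.06924507 0.10725368] [ 0.6388 -0.0778] [-1.48896034  0.35964767 -1.02800284]
red disc px (231, 251) xy [0.54  0.115] axes [0.072 0.078]
red beam [0.488 0.405] [0.347 0.057] ang 13.16 [[0.31200000643730164, 0.3930000066757202], [0.32499998807907104, 0.33799999952316284], [0.6629999876022339, 0.4169999957084656], [0.6499999761581421, 0.47200000286102295]]
red disc px (222, 215) xy [0.628 0.135] axes [0.072 0.082]
blue disc px (323, 272) xy [ 0.488 -0.113] axes [0.077 0.079]
blue beam [ 0.596 -0.158] [0.345 0.041] ang 13.23 [[0.4230000078678131, -0.17800000309944153], [0.43299999833106995, -0.21699999272823334], [0.7689999938011169, -0.1379999965429306], [0.7590000033378601, -0.0989999994635582]]
side (256, 188, 19, 18)
side (284, 179, 65, 39)
side (233, 342, 207, 52)
side (293, 255, 31, 19)
side (252, 253, 32, 26)
```

View pics/j4.png

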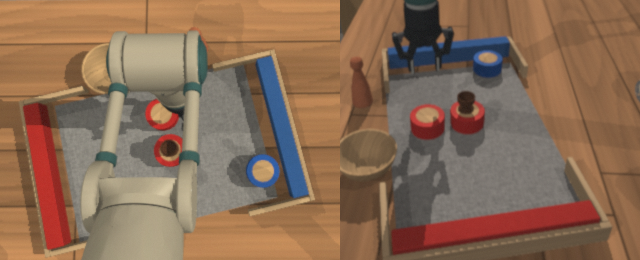

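Blue measures u=0.450, v=-0.221, inside its bay with margin. Now descend and push red_b.

>>> send_rows(
  increments=[
    {"gripper": -0.18,"linear": [0,0,-0.04],"delta_rot": [0,0,0]},
    {"gripper": -0.18,"linear": [0,0,-0.08],"delta_rot": [0,0,0]},
    {"gripper": -0.18,"linear": [0,0,-0.103],"delta_rot": [0,0,0]},
    {"gripper": -0.18,"linear": [0,0,-0.103],"delta_rot": [0,0,0]},
    {"gripper": -0.18,"linear": [-0.002,0.01,-0.103],"delta_rot": [0,0,0]},
    {"gripper": -0.18,"linear": [-0.004,0.02,-0.103],"delta_rot": [0,0,0]},
    {"gripper": -0.18,"linear": [-0.0055,0.03,-0.103],"delta_rot": [0,0,0]},
    {"gripper": -0.18,"linear": [-0.0074,0.04,-0.103],"delta_rot": [0,0,0]},
  ],
)

```text
clock: 6.65
position: [0.6388, 0.1098, 0.0133]
ee_rot: [0.002, 0.623, 0.782, 0.001]
contact_force: [0.6, -2.6, 2.6]
width: 0.0505
gripper_force: 1.4
```

>>> send_rows(
  increments=[
    {"gripper": -0.18,"linear": [-0.0022,0.012,0],"delta_rot": [0,0,0]},
    {"gripper": -0.18,"linear": [-0.0044,0.024,0],"delta_rot": [0,0,0]},
    {"gripper": -0.18,"linear": [-0.0067,0.036,0],"delta_rot": [0,0,0]},
    {"gripper": -0.18,"linear": [-0.0089,0.048,0],"delta_rot": [0,0,0]},
    {"gripper": -0.18,"linear": [-0.0111,0.06,0],"delta_rot": [0,0,0]},
    {"gripper": -0.18,"linear": [-0.0133,0.072,0],"delta_rot": [0,0,0]},
    {"gripper": -0.18,"linear": [-0.0155,0.084,0],"delta_rot": [0,0,0]},
    {"gripper": -0.18,"linear": [-0.0178,0.096,0],"delta_rot": [0,0,0]},
  ],
)

```text
clock: 7.45
position: [0.6195, 0.2059, 0.0113]
ee_rot: [-0.0, 0.624, 0.782, -0.0]
contact_force: [-0.4, -2.7, 3.4]
width: 0.0507
gripper_force: 1.6
```

Run:
```python
from h import *
s=get_state(); print(s['position'],uv(s['position']),s['contact_force'])
c=cam('top'); report(c)
```

```text
[0.6195056  0.20592938 0.01127682] [0.6501 0.0599] [-0.37689675 -2.67215624  3.44642859]
red disc px (231, 251) xy [0.539 0.111] axes [0.076 0.079]
red disc px (96, 234) xy [0.585 0.458] axes [0.051 0.164]
blue disc px (323, 272) xy [ 0.488 -0.113] axes [0.078 0.079]
blue beam [ 0.596 -0.158] [0.345 0.041] ang 13.18 [[0.4230000078678131, -0.1770000010728836], [0.43299999833106995, -0.21699999272823334], [0.7689999938011169, -0.1379999965429306], [0.7590000033378601, -0.09799999743700027]]
```

>>> send_rows(
  increments=[
    {"gripper": -0.18,"linear": [-0.0022,0.012,0.002],"delta_rot": [0,0,0]},
    {"gripper": -0.18,"linear": [-0.0044,0.024,0.003],"delta_rot": [0,0,0]},
    {"gripper": -0.18,"linear": [-0.0067,0.036,0.003],"delta_rot": [0,0,0]},
    {"gripper": -0.18,"linear": [-0.0089,0.048,0.003],"delta_rot": [0,0,0]},
    {"gripper": -0.18,"linear": [-0.0111,0.06,0.003],"delta_rot": [0,0,0]},
    {"gripper": -0.18,"linear": [-0.0133,0.072,0.003],"delta_rot": [0,0,0]},
    {"gripper": -0.18,"linear": [-0.0155,0.084,0.003],"delta_rot": [0,0,0]},
    {"gripper": -0.18,"linear": [-0.0178,0.094,0.003],"delta_rot": [0,0,0]},
  ],
)

```text
clock: 8.3
position: [0.6018, 0.3001, 0.0143]
ee_rot: [0.0, 0.624, 0.782, 0.0]
contact_force: [0.8, -0.4, -1.0]
width: 0.0506
gripper_force: 0.4
```

>>> send_rows(
  increments=[
    {"gripper": -0.18,"linear": [-0.002,0.009,0],"delta_rot": [0,0,0]},
    {"gripper": -0.18,"linear": [-0.003,0.016,0],"delta_rot": [0,0,0]},
    {"gripper": -0.18,"linear": [-0.004,0.02,0],"delta_rot": [0,0,0]},
    {"gripper": -0.18,"linear": [-0.004,0.02,0],"delta_rot": [0,0,0]},
    {"gripper": -0.18,"linear": [0.0,0.0,0],"delta_rot": [0,0,0]},
    {"gripper": -0.18,"linear": [0.003,-0.01,0.04],"delta_rot": [0,0,0]},
    {"gripper": -0.18,"linear": [0.003,-0.01,0.09],"delta_rot": [0,0,0]},
    {"gripper": -0.18,"linear": [0.003,-0.01,0.14],"delta_rot": [0,0,0]},
  ],
)

```text
clock: 9.1
position: [0.605, 0.2865, 0.1553]
ee_rot: [-0.0, 0.624, 0.781, -0.001]
contact_force: [1.3, 1.2, -0.1]
width: 0.0503
gripper_force: 0.0
```

Run:
```python
from h import *
s=get_state(); print(s['position'],uv(s['position']),s['contact_force'])
c=cam('top'); report(c); d=cam('side'); cv2.imwrite('pics/j5.png',np.hstack([c[0][100:360,60:400],d[0][140:400,180:480]]))
```

```text
[0.60501027 0.28650267 0.15529548] [0.6543 0.1417] [ 1.32162634  1.15414462 -0.10285818]
red disc px (231, 251) xy [0.539 0.112] axes [0.076 0.079]
red beam [0.46  0.398] [0.289 0.056] ang 13.37 [[0.31299999356269836, 0.39100000262260437], [0.32600000500679016, 0.3370000123977661], [0.6069999933242798, 0.40400001406669617], [0.593999981880188, 0.4580000042915344]]
blue disc px (323, 272) xy [ 0.488 -0.113] axes [0.077 0.079]
blue beam [ 0.596 -0.158] [0.345 0.041] ang 13.21 [[0.4230000078678131, -0.1770000010728836], [0.43299999833106995, -0.21699999272823334], [0.7689999938011169, -0.1379999965429306], [0.7590000033378601, -0.09799999743700027]]
```

View pics/j5.png

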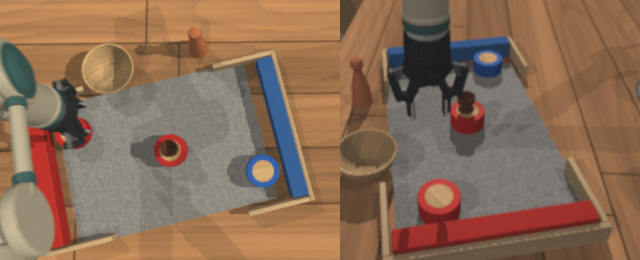

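red_b has moved up to the red backstop (crop (75,132)), and the cup stands upright on red_a at (170,150). Next I'll go behind red_a, staying well above the cup.

>>> send_rows(
  increments=[
    {"gripper": -0.18,"linear": [-0.008,-0.04,0.03],"delta_rot": [0,0,0]},
    {"gripper": -0.18,"linear": [-0.017,-0.08,0.04],"delta_rot": [0,0,0]},
    {"gripper": -0.18,"linear": [-0.025,-0.12,0.04],"delta_rot": [0,0,0]},
    {"gripper": -0.18,"linear": [-0.033,-0.16,0.04],"delta_rot": [0,0,0]},
    {"gripper": -0.18,"linear": [-0.041,-0.2,0.04],"delta_rot": [0,0,0]},
    {"gripper": -0.18,"linear": [-0.05,-0.242,0.04],"delta_rot": [0,0,0]},
    {"gripper": -0.18,"linear": [-0.05,-0.242,0.0],"delta_rot": [0,0,0]},
    {"gripper": -0.18,"linear": [-0.05,-0.242,0.0],"delta_rot": [0,0,0]},
  ],
)

```text
clock: 10.0
position: [0.5507, 0.0446, 0.1504]
ee_rot: [-0.004, 0.625, 0.781, -0.003]
contact_force: [-0.6, 0.2, -1.0]
width: 0.0504
gripper_force: 0.0
```

Run:
```python
from h import *
s=get_state(); print(s['position'],uv(s['position']),s['contact_force'])
c=cam('top'); report(c); d=cam('side'); cv2.imwrite('pics/j6.png',np.hstack([c[0][100:360,60:400],d[0][140:400,180:480]]))
```

```text
[0.55073549 0.04459379 0.15040517] [ 0.5465 -0.0816] [-0.64558295  0.24273788 -0.97996496]
red disc px (134, 233) xy [0.585 0.353] axes [0.076 0.092]
red beam [0.488 0.405] [0.347 0.057] ang 13.16 [[0.31200000643730164, 0.3930000066757202], [0.32499998807907104, 0.33799999952316284], [0.6629999876022339, 0.4169999957084656], [0.6499999761581421, 0.47200000286102295]]
blue disc px (323, 272) xy [ 0.488 -0.113] axes [0.077 0.079]
blue beam [ 0.596 -0.158] [0.345 0.04 ] ang 13.2 [[0.4230000078678131, -0.17800000309944153], [0.43299999833106995, -0.21699999272823334], [0.7689999938011169, -0.1379999965429306], [0.7599999904632568, -0.0989999994635582]]
```

View pics/j6.png

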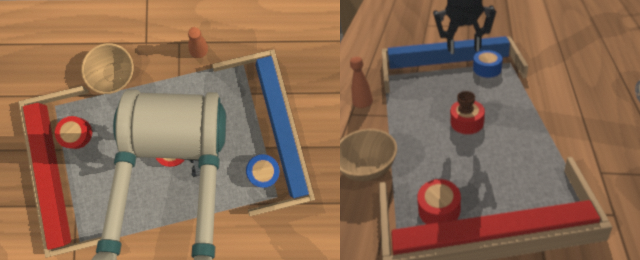

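red_b's top centre is at about (0.585,0.358), so u≈0.65, v≈0.215, which is inside. The tool is behind red_a and the cup is upright (side half, (466,105)). I'll descend, make gentle contact and push slowly.

>>> send_rows(
  increments=[
    {"gripper": -0.18,"linear": [0,0,-0.04],"delta_rot": [0,0,0]},
    {"gripper": -0.18,"linear": [0,0,-0.08],"delta_rot": [0,0,0]},
    {"gripper": -0.18,"linear": [0,0,-0.12],"delta_rot": [0,0,0]},
    {"gripper": -0.18,"linear": [0,0,-0.134],"delta_rot": [0,0,0]},
    {"gripper": -0.18,"linear": [0,0,-0.134],"delta_rot": [0,0,0]},
    {"gripper": -0.18,"linear": [0,0,-0.134],"delta_rot": [0,0,0]},
  ],
)

```text
clock: 10.7
position: [0.5566, 0.0475, 0.0216]
ee_rot: [0.001, 0.623, 0.782, 0.001]
contact_force: [0.2, 0.0, 0.0]
width: 0.0504
gripper_force: 0.0
```

Run:
```python
from h import *
s=get_state(); print(s['position'],uv(s['position']),s['contact_force'])
d=cam('side'); 
cv2.imwrite('pics/s7.png',cv2.resize(d[0][170:290,230:380],None,fx=4,fy=4,interpolation=cv2.INTER_CUBIC))
```

```text
[0.55661803 0.04747032 0.02158104] [ 0.5529 -0.0801] [0.23053488 0.03757616 0.0154897 ]
```

View pics/s7.png

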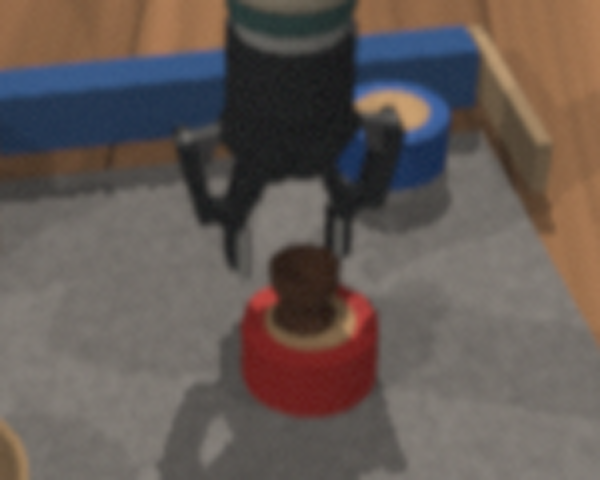

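The fingers stand behind the disc with the cup clear of the body. Pushing gently.

>>> send_rows(
  increments=[
    {"gripper": -0.18,"linear": [-0.002,0.007,0],"delta_rot": [0,0,0]},
    {"gripper": -0.18,"linear": [-0.0045,0.014,0],"delta_rot": [0,0,0]},
    {"gripper": -0.18,"linear": [-0.006,0.018,0],"delta_rot": [0,0,0]},
    {"gripper": -0.18,"linear": [-0.007,0.021,0],"delta_rot": [0,0,0]},
    {"gripper": -0.18,"linear": [-0.0077,0.024,0],"delta_rot": [0,0,0]},
    {"gripper": -0.18,"linear": [-0.0085,0.027,0],"delta_rot": [0,0,0]},
    {"gripper": -0.18,"linear": [-0.0093,0.03,0],"delta_rot": [0,0,0]},
    {"gripper": -0.18,"linear": [-0.01,0.033,0],"delta_rot": [0,0,0]},
  ],
)

```text
clock: 11.55
position: [0.5454, 0.0799, 0.0204]
ee_rot: [0.0, 0.624, 0.782, 0.0]
contact_force: [0.4, -1.8, 0.3]
width: 0.0501
gripper_force: 0.6
```

>>> send_rows(
  increments=[
    {"gripper": -0.18,"linear": [-0.001,0.0035,0],"delta_rot": [0,0,0]},
    {"gripper": -0.18,"linear": [-0.002,0.0075,0],"delta_rot": [0,0,0]},
    {"gripper": -0.18,"linear": [-0.003,0.012,0],"delta_rot": [0,0,0]},
    {"gripper": -0.18,"linear": [-0.0043,0.017,0],"delta_rot": [0,0,0]},
    {"gripper": -0.18,"linear": [-0.0055,0.022,0],"delta_rot": [0,0,0]},
    {"gripper": -0.18,"linear": [-0.0068,0.027,0],"delta_rot": [0,0,0]},
    {"gripper": -0.18,"linear": [-0.008,0.032,0],"delta_rot": [0,0,0]},
    {"gripper": -0.18,"linear": [-0.0093,0.037,0],"delta_rot": [0,0,0]},
  ],
)

```text
clock: 12.35
position: [0.5355, 0.1174, 0.0203]
ee_rot: [0.0, 0.624, 0.782, 0.0]
contact_force: [0.3, -1.4, 0.6]
width: 0.0503
gripper_force: 0.8
```

Run:
```python
from h import *
s=get_state(); print(s['position'],uv(s['position']),s['contact_force'])
c=cam('top'); report(c)
d=cam('side'); 
cv2.imwrite('pics/s8.png',cv2.resize(d[0][200:320,230:380],None,fx=4,fy=4,interpolation=cv2.INTER_CUBIC))
```

```text
[0.53550492 0.11739351 0.0203227 ] [ 0.5482 -0.0072] [ 0.26068323 -1.38069771  0.63870084]
red disc px (134, 234) xy [0.586 0.353] axes [0.076 0.092]
red beam [0.488 0.405] [0.348 0.057] ang 13.16 [[0.31200000643730164, 0.3930000066757202], [0.32499998807907104, 0.33799999952316284], [0.6629999876022339, 0.4169999957084656], [0.6499999761581421, 0.47200000286102295]]
blue disc px (323, 272) xy [ 0.488 -0.113] axes [0.078 0.079]
blue beam [ 0.596 -0.158] [0.345 0.041] ang 13.22 [[0.4230000078678131, -0.17800000309944153], [0.43299999833106995, -0.21699999272823334], [0.7689999938011169, -0.1379999965429306], [0.7599999904632568, -0.0989999994635582]]
```

View pics/s8.png

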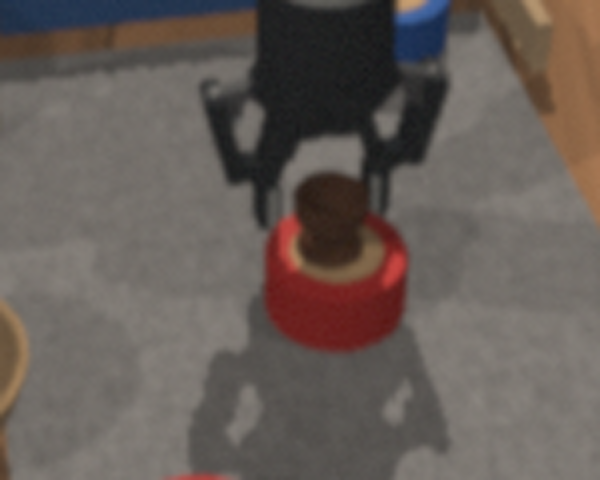

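The cup rides upright at its old place on the disc, with a clear gap below the gripper body. Continuing.

>>> send_rows(
  increments=[
    {"gripper": -0.18,"linear": [-0.001,0.004,0],"delta_rot": [0,0,0]},
    {"gripper": -0.18,"linear": [-0.0025,0.009,0],"delta_rot": [0,0,0]},
    {"gripper": -0.18,"linear": [-0.004,0.015,0],"delta_rot": [0,0,0]},
    {"gripper": -0.18,"linear": [-0.006,0.0215,0],"delta_rot": [0,0,0]},
    {"gripper": -0.18,"linear": [-0.008,0.0285,0],"delta_rot": [0,0,0]},
    {"gripper": -0.18,"linear": [-0.01,0.0355,0],"delta_rot": [0,0,0]},
    {"gripper": -0.18,"linear": [-0.012,0.0425,0],"delta_rot": [0,0,0]},
    {"gripper": -0.18,"linear": [-0.014,0.0495,0],"delta_rot": [0,0,0]},
  ],
)

```text
clock: 13.25
position: [0.5214, 0.1671, 0.0203]
ee_rot: [-0.0, 0.624, 0.782, -0.0]
contact_force: [0.5, -0.2, -0.9]
width: 0.0506
gripper_force: 0.4
```

>>> send_rows(
  increments=[
    {"gripper": -0.18,"linear": [-0.002,0.007,0],"delta_rot": [0,0,0]},
    {"gripper": -0.18,"linear": [-0.004,0.014,0],"delta_rot": [0,0,0]},
    {"gripper": -0.18,"linear": [-0.006,0.021,0],"delta_rot": [0,0,0]},
    {"gripper": -0.18,"linear": [-0.008,0.028,0],"delta_rot": [0,0,0]},
    {"gripper": -0.18,"linear": [-0.01,0.035,0],"delta_rot": [0,0,0]},
    {"gripper": -0.18,"linear": [-0.012,0.042,0],"delta_rot": [0,0,0]},
    {"gripper": -0.18,"linear": [-0.0138,0.0485,0],"delta_rot": [0,0,0]},
    {"gripper": -0.18,"linear": [-0.0155,0.0545,0],"delta_rot": [0,0,0]},
  ],
)

```text
clock: 14.05
position: [0.506, 0.2215, 0.0203]
ee_rot: [0.0, 0.624, 0.782, 0.0]
contact_force: [-0.5, -0.9, -0.4]
width: 0.0502
gripper_force: 0.4
```

Run:
```python
from h import *
s=get_state(); print(s['position'],uv(s['position']),s['contact_force'])
c=cam('top'); report(c)
d=cam('side'); 
cv2.imwrite('pics/s9.png',cv2.resize(d[0][240:400,220:440],None,fx=3,fy=3,interpolation=cv2.INTER_CUBIC))
```

```text
[0.5060098  0.22150292 0.02032408] [0.5431 0.1009] [-0.45369597 -0.87694136 -0.38320944]
red disc px (116, 323) xy [0.373 0.384] axes [0.08  0.128]
red disc px (133, 233) xy [0.592 0.357] axes [0.062 0.091]
red disc px (98, 226) xy [0.605 0.441] axes [0.073 0.127]
blue disc px (323, 272) xy [ 0.488 -0.113] axes [0.078 0.079]
blue beam [ 0.596 -0.158] [0.345 0.041] ang 13.14 [[0.4230000078678131, -0.17800000309944153], [0.43299999833106995, -0.21699999272823334], [0.7689999938011169, -0.13899999856948853], [0.7599999904632568, -0.0989999994635582]]
```

>>> send_rows(
  increments=[
    {"gripper": -0.18,"linear": [-0.0014,0.006,0],"delta_rot": [0,0,0]},
    {"gripper": -0.18,"linear": [-0.0028,0.012,0],"delta_rot": [0,0,0]},
    {"gripper": -0.18,"linear": [-0.0042,0.018,0],"delta_rot": [0,0,0]},
    {"gripper": -0.18,"linear": [-0.0056,0.024,0],"delta_rot": [0,0,0]},
    {"gripper": -0.18,"linear": [-0.007,0.03,0],"delta_rot": [0,0,0]},
    {"gripper": -0.18,"linear": [-0.0084,0.036,0],"delta_rot": [0,0,0]},
    {"gripper": -0.18,"linear": [-0.0098,0.042,0],"delta_rot": [0,0,0]},
    {"gripper": -0.18,"linear": [-0.0112,0.048,0],"delta_rot": [0,0,0]},
  ],
)

```text
clock: 14.95
position: [0.4948, 0.2695, 0.0203]
ee_rot: [0.0, 0.624, 0.782, 0.0]
contact_force: [0.2, -1.4, 0.5]
width: 0.0504
gripper_force: 0.5
```

>>> send_rows(
  increments=[
    {"gripper": -0.18,"linear": [-0.0013,0.0055,0],"delta_rot": [0,0,0]},
    {"gripper": -0.18,"linear": [-0.0024,0.0105,0],"delta_rot": [0,0,0]},
    {"gripper": -0.18,"linear": [-0.0035,0.015,0],"delta_rot": [0,0,0]},
    {"gripper": -0.18,"linear": [-0.0043,0.0185,0],"delta_rot": [0,0,0]},
    {"gripper": -0.18,"linear": [-0.005,0.021,0],"delta_rot": [0,0,0]},
    {"gripper": -0.18,"linear": [-0.0054,0.0225,0],"delta_rot": [0,0,0]},
    {"gripper": -0.18,"linear": [-0.0054,0.0225,0],"delta_rot": [0,0,0]},
  ],
)

```text
clock: 15.65
position: [0.4895, 0.2917, 0.0203]
ee_rot: [-0.0, 0.624, 0.782, 0.0]
contact_force: [-0.6, 0.7, 0.2]
width: 0.0503
gripper_force: 0.1
```

Run:
```python
from h import *
s=get_state(); print(s['position'],uv(s['position']),s['contact_force'])
d=cam('side')
for n,p in(('rim',(s['position'][0]-.0095,s['position'][1]+.041,.078)),('foot',(s['position'][0]-.0095,s['position'][1]+.041,.04))): print(n,proj(d,p))
h=cv2.cvtColor(d[0],cv2.COLOR_BGR2HSV)
x,y,=map(int,proj(d,(s['position'][0]-.0095,s['position'][1]+.041,.06))); 
m=(d[0].max(2)<85).astype('uint8')[y-40:y+25,x-25:x+26]
for r in m[::2]: print(''.join('#' if q else '.' for q in r))
```

```text
[0.48951807 0.29171012 0.02033241] [0.543 0.173] [-0.55233948  0.70845013  0.1914077 ]
rim [339.83894347 310.57743894]
foot [338.5645525  324.60002179]
###################################################
##########################################..#######
#########################################..########
#######################################....########
..###################################.....#########
.###################################.....##########
.####################################...###########
.##################################################
###################............####################
##############..................###################
#############.................#####################
############..................#############...##...
#########.....................###########..........
########..........#########..###########...........
#######.......#########################............
#######......##########################............
####..#.....###########################............
####..#.....##########################.............
####..#......######################................
####.........######################................
.##..........#####################.................
..............###################..................
..............###################..................
.............###################...................
.............###################...................
..............##################...................
................###############....................
..................#########........................
.#.................................................
.##................................................
##.................................................
###................................................
###................................................
```

The cup stands upright below the body with a visible gap. Retreat, rise and clear the view.

>>> send_rows(
  increments=[
    {"gripper": -0.18,"linear": [0.0023,-0.01,0],"delta_rot": [0,0,0]},
    {"gripper": -0.18,"linear": [0.006,-0.025,0],"delta_rot": [0,0,0]},
    {"gripper": -0.18,"linear": [0.01,-0.045,0],"delta_rot": [0,0,0]},
    {"gripper": -0.18,"linear": [0.014,-0.06,0.02],"delta_rot": [0,0,0]},
    {"gripper": -0.18,"linear": [0.014,-0.06,0.07],"delta_rot": [0,0,0]},
    {"gripper": -0.18,"linear": [0.014,-0.06,0.12],"delta_rot": [0,0,0]},
    {"gripper": -0.18,"linear": [0.014,-0.09,0.16],"delta_rot": [0,0,0]},
    {"gripper": -0.18,"linear": [0.014,-0.13,0.18],"delta_rot": [0,0,0]},
  ],
)

```text
clock: 16.5
position: [0.5056, 0.1608, 0.2045]
ee_rot: [0.002, 0.623, 0.782, 0.003]
contact_force: [1.4, -0.6, -0.9]
width: 0.0505
gripper_force: 0.0
```

>>> send_rows(
  increments=[
    {"gripper": -0.18,"linear": [0.0,-0.04,0],"delta_rot": [0,0,0]},
    {"gripper": -0.18,"linear": [0,-0.08,0],"delta_rot": [0,0,0]},
    {"gripper": -0.18,"linear": [0,-0.12,0],"delta_rot": [0,0,0]},
    {"gripper": -0.18,"linear": [0,-0.15,0],"delta_rot": [0,0,0]},
    {"gripper": -0.18,"linear": [0,-0.16,0],"delta_rot": [0,0,0]},
    {"gripper": -0.18,"linear": [0,-0.16,0],"delta_rot": [0,0,0]},
  ],
)

```text
clock: 17.1
position: [0.5033, -0.0003, 0.2003]
ee_rot: [-0.0, 0.625, 0.781, 0.0]
contact_force: [-1.0, 0.6, -0.1]
width: 0.0505
gripper_force: 0.0
```

Run:
```python
from h import *
s=get_state(); print(s['clock'],s['position'],s['contact_force'])
c=cam('top'); report(c)
hs=cv2.cvtColor(c[0],cv2.COLOR_BGR2HSV)
# pale circles of each disc: centre at z=.04
for n,p in(('a',(.480,.333)),('b',(.586,.358)),('blue',(.488,-.113))):
    x,y=proj(c,(*p,.04)).round().astype(int); w=hs[y-14:y+15,x-14:x+15]
    m=((w[...,0]>8)&(w[...,0]<25)&(w[...,1]>60)&(w[...,2]>130)); v_,u_=np.nonzero(m)
    q=ray(c,(u_.mean()+x-14,v_.mean()+y-14),.04); print(n,'pale',m.sum(),q[:2],uv(q))
x,y=proj(c,(.480,.333,.078)).astype(int); m=(c[0].max(2)<85).astype('uint8')[y-22:y+22,x-22:x+22]
ys,xs=np.nonzero(m); print('dark',len(xs))
for r in m[::2]: print(''.join('#' if q else '.' for q in r))
d=cam('side'); x,y=proj(d,(.480,.333,.06)).astype(int)
m=(d[0].max(2)<85).astype('uint8')[y-25:y+25,x-25:x+26]
for r in m[::2]: print(''.join('#' if q else '.' for q in r))
a=cv2.imread('pics/top0.png'); df=cv2.absdiff(a,c[0]).max(2)
print('bowl diff',df[140:195,140:195].mean(),'fig diff',df[120:160,245:270].mean())
```

```text
17.1 [ 5.03293995e-01 -3.13118742e-04  2.00256202e-01] [-1.03700728  0.61819115 -0.10137864]
red disc px (143, 278) xy [0.478 0.325] axes [0.077 0.089]
red disc px (134, 233) xy [0.585 0.353] axes [0.077 0.092]
red beam [0.488 0.405] [0.347 0.057] ang 13.16 [[0.31200000643730164, 0.3930000066757202], [0.32499998807907104, 0.3370000123977661], [0.6629999876022339, 0.4169999957084656], [0.6499999761581421, 0.47200000286102295]]
blue beam [ 0.596 -0.158] [0.345 0.04 ] ang 13.16 [[0.4230000078678131, -0.17800000309944153], [0.43299999833106995, -0.21699999272823334], [0.7689999938011169, -0.1379999965429306], [0.7599999904632568, -0.0989999994635582]]
a pale 32 [0.46234518 0.33209112] [0.5257 0.2185]
b pale 350 [0.58917506 0.35927956] [0.6554 0.2162]
blue pale 81 [ 0.49418039 -0.11471611] [ 0.4553 -0.2239]
dark 681
.#..####.##.................#...........####
#######.##.................#######..########
######..###..................#############..
#############...###.........................
.##.#####.##....###.........................
.#######...#................................
.######
[... 1355 characters left out ...]
################.................
............######################.................
............#####################..................
............####################...................
............#####################..................
#...........####################...................
#.............#################....................
##..............##############.....................
##.................................................
###................................................
###................................................
###................................................
###................................................
bowl diff 2.033388429752066 fig diff 2.212
```

```bash
python3 -c "
from rig import sign_off
print(sign_off())"
```

```text
the job is handed in; nothing more can be done
None
```

The job is handed in at about 17 s of the 59 s. By camera measurement both red blanks are fully inside the red (left) bay, with the egg cup still upright on its blank, and the blue blank is fully inside the blue (right) bay. The tightest margin is about 12 mm, on the blank with the cup, and the bowl and figure did not move.

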